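Zero the vial reader and hold the white-capped vial over its window

ROBOT

A 6-joint arm with a two-finger parallel gripper is mounted at the origin on a cart in front of the work surface, level with it; the furniture and walls round the work are solid. World frame = base frame: x ahead of the robot, y to its left, z up, the work surface at z = 0. Lengths are in m, angles in rad, forces in N, time in s.
With the tool pointing down it reaches from about 0.3 to 0.85 m from the base axis. Payload 5.4 kg.
Tool frame: the origin (TCP) lies on the centre line of the jaws, within the pads' length; the fingertips stand manip.tip_reach ahead of it and the grasp point (between the pads) lies 8 mm behind it (manip.tip_reach is the distance from the TCP to the fingertips, in m); z points along the fingers, y is the line along which they close (so a half turn about z gives the same grasp; the last joint's range is limited). The gripper opens to 85 mm and grips with 20 to 120 N. Pads are 22 mm wide; open, the fingers measure 114 mm over their backs; the gripper's body (76 mm by 85 mm) begins 54 mm behind the grasp point. The pads swing forward as they close: fully open they stand 13 mm farther back than shut.
Start: joints at [-1.5, 0.158, 1.597, -0, 1.386, -0.21], TCP at [0.159, -0.552, 0.242] pointing down, gripper open.
Joint ranges: [-2.91, 2.91], [-0.94, 2.29], [0.18, 2.7], [-1.29, 4.43], [0.17, 2.64], [-3, 3]. Speed limits (rad/s): [2.57, 2.57, 3.14, 3.14, 3.14, 3.14].

INTERFACE

Orientations are given as a unit quaternion [w, x, y, z].
In Python, from workcell import manip, cams, ticket gives the robot as it stands. The module is installed in compiled form; this text tells all that it offers.
- The arm moves only by the tool apply_moves, never from a script. Its argument "rows" is text: rows parted by semicolons, each of 6 numbers parted by spaces: the shift along the world's x, y, z each as a share of 0.05 m, from -1 to 1, then the turn, a rotation vector about the world's x, y, z each as a share of 4 degrees, from -1 to 1. In form: tx ty tz wx wy wz; .... A call has 1 to 12 rows; each row shifts and turns the commanded pose from where the row before left it; what a row does not reach is not made up. A row lasts 1/8 s, in which the tool goes at most 62.5 mm and 10.7 degrees, less where a joint would pass 70% of its speed; a pose out of reach is approached as far as the arm can. A call with a number of a shift or a turn outside -1 to 1 is refused whole. A call with a gripper value outside its range is refused whole. "jaw" is the opening, from 0 (shut) to 1 (fully open), set as the call begins (left out, the last holds). The fingers move at their own pace and stop on an object; "squeeze" is the grip in N (left out, the last holds). Time passes only in rows, so rows that do not move let the fingers close. It gives the time, the measured TCP pose, the force, the opening and the grip force at its end, in the units of the state.
- manip.state(): the state, without advancing time (a new reading comes with each control period).
- cams.get_image(name): name is "side" or "top"; returns a dict with "frame" (480x640x3 uint8, blue, green, red), "vertical_fov" (degrees; the focal length in pixels is half the picture's height over the tangent of half this angle, whatever the lens; pixels are square), "cx", "cy" (the principal point, pixels), "dist" ([k1, k2, p1, p2, k3] as OpenCV has them; the pictures are not rectified), "R" (3x3) and "t" (3): a world point X has camera coordinates R X + t. Camera axes: x right, y down, z forward; pixel columns grow to the right and rows downward; lengths in m; the calibration is good to about 2 mm. A picture is of the moment at which its call begins. There is no depth.
- ticket.job_done(): hands the job in; it is judged then, once.
Trained networks look in a picture, given as the dict that the camera call returned (one of the last four; its "shot" number tells which), for a name from the list of things; names that differ only in an ending like _2 or _b are one class to them, and where a whole thing is asked for, a point or a joint stands for the part that bears it (a point fixed in the world has none). Each returns a list of dicts, best first, with "confidence" (0 to 1); they miss things now and then, are a little off and sometimes report something else, mostly with a low value. They report only what shows in the picture. A call takes as long as a camera call.
- cams.search_frame(picture, target): "point" ([x, y, z] in m, in the coordinates of the camera as it stood for that picture, good to about 4 mm: the middle of the surface that is visible of it).
The state is a dict: "time_s": time; "joint_pos": joint angles; "joint_vel": joint speeds; "joint_efforts": joint torques, N m; "ee_pos": TCP position; "eef_rot": TCP orientation; "ft_force": force on the tool from outside, world axes, zero at the start; "moment": the same for the moment, N m; "grip_width": finger opening in m; "grip_force": force on a finger pad.
Only numpy, scipy, OpenCV 4.12 (cv2) and the standard library are available. Lean on these libraries where they do the work, as an engineer would, in place of code of your own. Each camera call takes 0.05 s, during which the arm holds its last target. There are 200 camera calls.

TASK

Zero the bench reader while its window is empty and all vials are still in the rack: press its red plunger head fully down to the stop and let it spring back. Then take the white-capped vial from the rack, carry it over the row of culture bottles, and hold it upright and still, centred over the reader's lit round window with its base about 1 cm above the glass, touching nothing but your gripper. Finish while holding it there: do not put it down or let go; leave the bottles and the other vials standing where they are.

Things in the scene. Friction and masses are not known exactly. Their poses are not given: they have to be found in the camera images.
- vial_white: The vial to be read: clear vial with pale contents and a WHITE ridged cap. Its origin is the centre of its base, z up along the vial. 25 mm diameter, 62 mm tall with the cap (cap 24 mm diameter, top 11 mm), about 30 g, rigid, capped. It starts upright in one of the rack's three wells, its base 6 mm above the desk, the upper 40 mm standing free above the rack's top.
- vial_blue_a: Vial with a BLUE cap, in another well. Its origin is the centre of its base, z up along the vial. 25 mm diameter, 62 mm tall with the cap (cap 24 mm diameter, top 11 mm), about 30 g, rigid, capped. Leave it in its well.
- vial_blue_b: Vial with a BLUE cap, in another well. Its origin is the centre of its base, z up along the vial. 25 mm diameter, 62 mm tall with the cap (cap 24 mm diameter, top 11 mm), about 30 g, rigid, capped. Leave it in its well.
- rack: Low white block fixed to the desk, 160 (its x) x 52 (its y) x 28 mm (z), origin at the centre of its underside. Three round wells in a row along its x axis at x = -50, 0, +50 mm, each 28 mm wide and 22 mm deep, floor 6 mm above the desk; which vial stands in which well varies.
- spill_tray: Grey low tray fixed to the desk between rack and reader, 200 (its x) x 62 (its y) x 14 mm, origin at the centre of its underside. The three culture bottles stand in it in a row along its x axis, 62 mm apart, the middle one at its centre; their caps reach 109 mm above the desk.
- bottle_a: The bottle nearest the robot. Culture bottle, dark glass, blue cap, 44 mm diameter, 105 mm tall, about 140 g, standing loose in the spill tray; origin at the centre of its base. An obstacle: leave it standing.
- bottle_b: The middle bottle. Culture bottle, dark glass, blue cap, 44 mm diameter, 105 mm tall, about 140 g, standing loose in the spill tray; origin at the centre of its base. An obstacle: leave it standing.
- bottle_c: The bottle farthest from the robot. Culture bottle, dark glass, blue cap, 44 mm diameter, 105 mm tall, about 140 g, standing loose in the spill tray; origin at the centre of its base. An obstacle: leave it standing.
- reader: White bench reader with a grey top, fixed to the desk, 145 (its x) x 96 (its y) x 45 mm high, origin at the centre of its underside, z up. On its top: the window at x = -36 mm (towards the robot) and the plunger at x = +36 mm.
- window (a point): Centre of the glass of the reader's lit, pale-blue round window (31 mm diameter in a black 42 mm bezel), facing up, 46 mm above the desk. The frame's x and y are the reader's.
- plunger_top (a point): Centre of the top of the red plunger head (mushroom shape, 30 mm diameter), 74 mm above the desk when up; moves down with it.
- plunger (a joint): Travel of the plunger in m: 0 = up, 0.010 = fully down at its stop. It moves straight down; the spring needs about 2 N to start and 5 N at the stop, and lifts it again when let go.

How it is judged:
By the outcome, as a careful person would: the job done as asked, in the order asked, and still so for the second after the job is handed in, while the arm keeps its last pose, push and grip.
It also fails if it takes over 48 s, if anything falls off the work surface, if the arm or the gripper's body presses on something with over 40 N, if the wrist force passes 120 N, or if a joint passes its speed limit or range.

## Working session

There is one attempt and no reset: what is moved stays moved. The work goes in short steps, Python scripts to look and compute and a tool call to move; the robot and the scene stay as the last step left them, time stands still between calls to the robot, and variables do not carry over. Pictures are saved under pics/ and viewed, at most 10 in all, crops included, and the job is handed in when it is done.

Besides the shell and the picture viewer there is one more tool, called after "Request:" by a JSON object that holds its "name" and its "arguments". apply_moves: Moves the arm, as the interface text tells. Its arguments: {"type":"object","properties":{"rows":{"type":"string"},"jaw":{"type":"number"},"squeeze":{"type":"number"}},"required":["rows"]}

```bash
mkdir -p pics; cat > h.py <<'E'
import numpy as np, cv2
from workcell import manip, cams, ticket
def K(p):
    f=240/np.tan(np.radians(p["vertical_fov"])/2); return np.array([[f,0,p["cx"]],[0,f,p["cy"]],[0,0,1.]])
def w(p,c): return np.array(p["R"]).T@(np.array(c)-np.array(p["t"]))
def proj(p,X): return cv2.projectPoints(np.float64(X).reshape(-1,3),cv2.Rodrigues(np.float64(p["R"]))[0],np.float64(p["t"]),K(p),np.float64(p["dist"]))[0][:,0]
def onplane(p,uv,z):
    n=cv2.undistortPoints(np.float64(uv).reshape(-1,1,2),K(p),np.float64(p["dist"]))[:,0]
    R=np.array(p["R"]);c=-R.T@np.array(p["t"]);d=np.c_[n,np.ones(len(n))]@R
    return c+d*((z-c[2])/d[:,2])[:,None]
E
python3 - <<'E'
from h import *
np.set_printoptions(precision=4,suppress=True)
s=manip.state();print(s["time_s"],s["ee_pos"],s["eef_rot"],s["ft_force"],s["grip_width"],manip.tip_reach)
for n in("side","top"):
    p=cams.get_image(n);cv2.imwrite(f"pics/{n}0.png",p["frame"])
    print(n,-np.array(p["R"]).T@p["t"])
    for o in("vial_white","vial_blue_a","rack","spill_tray","bottle_a","reader","window","plunger_top"):
        for r in cams.search_frame(p,o)[:4]: 
            X=w(p,r["point"]);print(o,round(r["confidence"],2),X,proj(p,X)[0].round())
E
```

```text
0.0 [ 0.1593 -0.5519  0.2413] [-0.0009  0.9902  0.1399  0.0001] [ 0.2818  0.4016 -0.1142] 0.08531491078318298 0.011
side [0.1925 0.5766 0.4521]
vial_white 0.63 [0.5069 0.0353 0.0465] [256. 306.]
vial_blue_a 0.66 [0.4585 0.0459 0.0496] [282. 314.]
vial_blue_a 0.63 [0.5546 0.0186 0.0446] [235. 296.]
vial_blue_a 0.32 [ 0.4345 -0.3044  0.0464] [362. 228.]
rack 0.84 [0.4918 0.0445 0.0246] [263. 323.]
spill_tray 0.78 [ 0.4421 -0.1024  0.0025] [326. 293.]
bottle_a 0.9 [ 0.5126 -0.1161  0.0628] [292. 254.]
bottle_a 0.79 [ 0.3889 -0.1188  0.0588] [358. 266.]
bottle_a 0.69 [ 0.4512 -0.1159  0.0628] [324. 259.]
reader 0.92 [ 0.4362 -0.3036  0.0461] [361. 228.]
reader 0.33 [0.4575 0.0471 0.0505] [282. 314.]
window 0.81 [ 0.4377 -0.3042  0.0438] [360. 229.]
window 0.29 [ 0.4539 -0.1161  0.0632] [322. 258.]
top [ 0.3718 -0.137   0.9189]
vial_white 0.65 [0.5059 0.0194 0.0678] [237. 232.]
vial_blue_a 0.74 [0.5555 0.0037 0.0663] [246. 207.]
vial_blue_a 0.45 [0.4617 0.0356 0.0705] [228. 254.]
rack 0.68 [0.5039 0.0223 0.0252] [240. 236.]
spill_tray 0.55 [ 0.441  -0.138   0.0028] [319. 267.]
bottle_a 0.9 [ 0.5114 -0.1361  0.0786] [318. 228.]
bottle_a 0.64 [ 0.3946 -0.1327  0.0807] [316. 289.]
bottle_a 0.61 [ 0.4548 -0.1304  0.0817] [315. 257.]
reader 0.57 [ 0.4474 -0.3318  0.0506] [417. 262.]
window 0.97 [ 0.4451 -0.3269  0.0407] [414. 263.]
plunger_top 0.65 [ 0.4839 -0.3278  0.0691] [417. 242.]
```

```bash
python3 - <<'E'
import cv2
a=cv2.imread("pics/top0.png");cv2.imwrite("pics/topc.png",cv2.resize(a[160:340,200:460],None,fx=3,fy=3,interpolation=cv2.INTER_CUBIC))
E
```

```text
(no output)
```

View pics/side0.png

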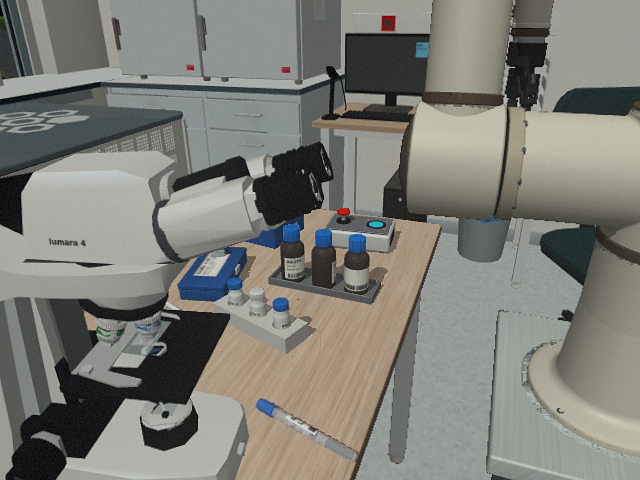

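View pics/topc.png

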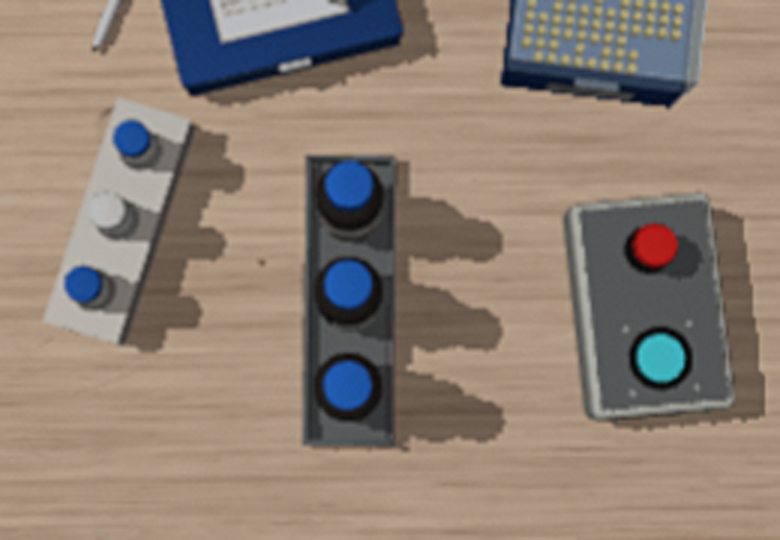

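View pics/top0.png

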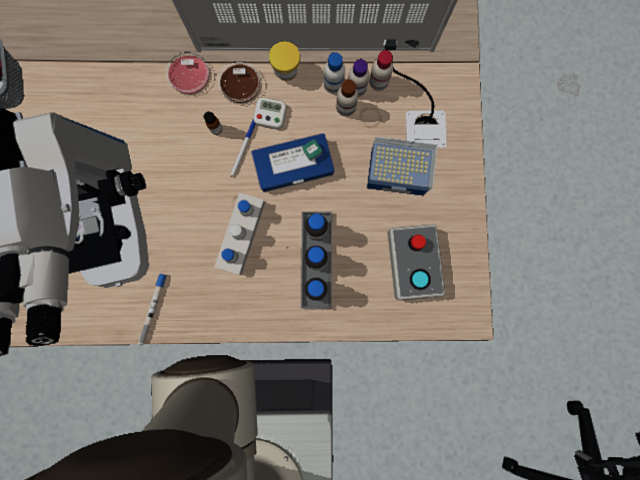

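```bash
python3 - <<'E'
from h import *
from scipy.optimize import least_squares
np.set_printoptions(precision=4,suppress=True)
P={n:cams.get_image(n) for n in("top","side")}
def cen(n,box,f):
    x0,y0,x1,y1=box;hsv=cv2.cvtColor(P[n]["frame"],cv2.COLOR_BGR2HSV)[y0:y1,x0:x1]
    m=f(hsv);k,l,st,c=cv2.connectedComponentsWithStats(m.astype(np.uint8));i=1+np.argmax(st[1:,4]);return c[i]+[x0,y0],st[i]
red=lambda h:((h[...,0]<8)|(h[...,0]>172))&(h[...,1]>150)&(h[...,2]>60)
cy=lambda h:(abs(h[...,0].astype(int)-92)<8)&(h[...,1]>100)&(h[...,2]>130)
bl=lambda h:(abs(h[...,0].astype(int)-108)<9)&(h[...,1]>140)&(h[...,2]>80)
for nm,f,bt,bs,z in(("plunger",red,(395,220,450,265),(330,200,360,225),.072),("window",cy,(400,260,450,300),(355,210,400,240),.046),("bluefar",bl,(230,190,260,220),None,.068),("bluenear",bl,(210,240,245,270),None,.068)):
    c,s=cen("top",bt,f);print(nm,"top",c,s[2:],onplane(P["top"],c,z))
    if bs: c,s=cen("side",bs,f);print(nm,"side",c,s[2:],onplane(P["side"],c,z-(.003 if nm=="plunger" else 0)))
wh=lambda h:(h[...,1]<25)&(h[...,2]>200)
c,s=cen("top",(225,218,250,245),wh);print(c,s,onplane(P["top"],c,.068))
E
```

```text
plunger top [417.936  241.4419] [ 15  14 172] [[ 0.4845 -0.3294  0.072 ]]
plunger side [343.0769 211.0128] [13  7 78] [[ 0.4837 -0.3266  0.069 ]]
window top [419.8942 278.9524] [ 15  15 189] [[ 0.4134 -0.3367  0.046 ]]
window side [375.7619 223.8254] [14  6 63] [[ 0.4121 -0.3339  0.046 ]]
bluefar top [243.396  205.8119] [ 12  11 101] [[0.557  0.0081 0.068 ]]
bluenear top [227.3333 254.1944] [ 12  12 108] [[0.4626 0.0375 0.068 ]]Traceback (most recent call last):
  File "<stdin>", line 15, in <module>
  File "<stdin>", line 7, in cen
    return _wrapfunc(a, 'argmax', axis=axis, out=out, **kwds)
    return bound(*args, **kwds)
ValueError: attempt to get argmax of an empty sequence
```

Request:
{"name": "apply_moves", "arguments": {"rows": "0.92 0.64 0 0 0 -1;0.93 0.64 0 0 0 -1;0.93 0.64 0 0 0 -1;0.93 0.64 0 0 0 -1;0.93 0.64 0 0 0 0;0.93 0.64 0 0 0 0;0.93 0.64 0 0 0 0;0 0 -1 0 0 0;0 0 -1 0 0 0;0 0 0 0 0 0;0 0 0 0 0 0", "jaw": 0}}

```text
time_s: 2.38
ee_pos: [0.4851, -0.3295, 0.1444]
eef_rot: [0.001, 1.0, 0.001, 0.001]
ft_force: [0.7, -0.4, 0.3]
grip_width: -0.0002
grip_force: 0.0
```

Request:
{"name": "apply_moves", "arguments": {"rows": "0 0 -1 0 0 0;0 0 -0.2 0 0 0;0 0 -0.06 0 0 0;0 0 -0.06 0 0 0;0 0 0 0 0 0"}}

```text
time_s: 3.0
ee_pos: [0.4853, -0.3295, 0.0781]
eef_rot: [0.001, 1.0, 0.001, 0.001]
ft_force: [-0.5, -0.1, 5.1]
grip_width: 0.0003
grip_force: 1.9
```

Request:
{"name": "apply_moves", "arguments": {"rows": "0 0 -0.04 0 0 0;0 0 -0.04 0 0 0;0 0 0 0 0 0"}}

```text
time_s: 3.38
ee_pos: [0.4853, -0.3296, 0.0746]
eef_rot: [0.001, 1.0, 0.001, 0.001]
ft_force: [-3.6, 2.1, 13.7]
grip_width: -0.0001
grip_force: 6.8
```

Request:
{"name": "apply_moves", "arguments": {"rows": "0 0 -0.04 0 0 0;0 0 -0.04 0 0 0;0 0 0 0 0 0"}}

```text
time_s: 3.75
ee_pos: [0.4856, -0.3298, 0.0742]
eef_rot: [0.001, 1.0, 0.001, 0.001]
ft_force: [-11.5, 8.9, 36.1]
grip_width: 0.0002
grip_force: 18.5
```

Request:
{"name": "apply_moves", "arguments": {"rows": "0 0 0.3 0 0 0;0 0 1 0 0 0;0 0 1 0 0 0;0 0 0.8 0 0 0;0.07 1 0 0 0 -1;0.07 1 0 0 0 -1;0.07 1 0 0 0 -1;0.07 1 0 0 0 -1;0.07 1 0 0 0 -0.33;0.07 1 0 0 0 0;0.07 1 0 0 0 0;0 0 0 0 0 0"}}

```text
time_s: 5.25
ee_pos: [0.5083, 0.0245, 0.2226]
eef_rot: [-0.0, 0.989, -0.147, -0.001]
ft_force: [0.7, -0.8, -0.5]
grip_width: -0.0
grip_force: 0.0
```

Request:
{"name": "apply_moves", "arguments": {"rows": "0 0.04 0 0 0 0;0 0 0 0 0 0;0 0 0 0 0 0;0 0 0 0 0 0;0 0 0 0 0 0", "jaw": 0.75, "squeeze": 40}}

```text
time_s: 5.88
ee_pos: [0.5088, 0.0232, 0.2233]
eef_rot: [-0.0, 0.989, -0.15, 0.0]
ft_force: [0.3, -0.6, -0.0]
grip_width: 0.0645
grip_force: 0.0
```

```bash
python3 - <<'E'
from h import *
np.set_printoptions(precision=4,suppress=True)
s=manip.state();print(s["time_s"],s["ee_pos"],s["eef_rot"],s["joint_pos"])
p=cams.get_image("side");cv2.imwrite("pics/s1.png",p["frame"])
for o in("vial_white","vial_blue_a","plunger_top"):
    for r in cams.search_frame(p,o)[:3]: X=w(p,r["point"]);print(o,round(r["confidence"],2),X)
v=np.array([.5098,.0228,0]);print(proj(p,[v+[0,0,.068],v+[0,0,.028],[.557,.008,.068],[.4626,.0375,.068]]))
a=p["frame"][190:370,180:420];cv2.imwrite("pics/s1c.png",cv2.resize(a,None,fx=3.2,fy=3.2,interpolation=cv2.INTER_CUBIC))
E
```

```text
5.875 [0.5088 0.0232 0.2233] [-0.      0.9887 -0.1501  0.    ] [-0.1921  0.0024  1.8008  0.      1.3383  1.6801]
vial_white 0.94 [0.5103 0.0397 0.0469]
vial_blue_a 0.86 [0.5523 0.0179 0.0469]
[[257.2386 289.4176]
 [259.0089 310.9734]
 [235.3431 279.7594]
 [280.8892 299.7877]]
```

View pics/s1c.png

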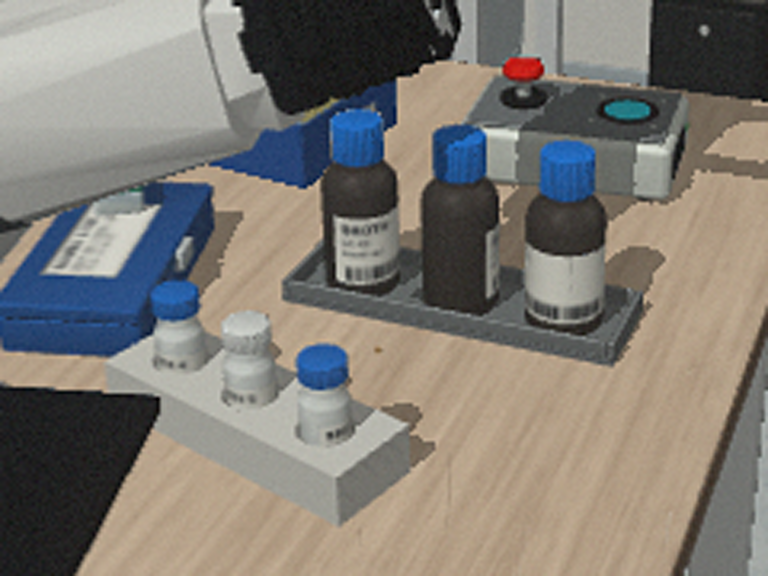

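Request:
{"name": "apply_moves", "arguments": {"rows": "0.02 0 -0.9 0 0 0;0 0 -0.9 0 0 0;0 0 -0.9 0 0 0;0 0 -0.5 0 0 0;0 0 -0.3 0 0 0;0 0 0 0 0 0;0 0 0 0 0 0"}}

```text
time_s: 6.95
ee_pos: [0.511, 0.0233, 0.0496]
eef_rot: [0.0, 0.989, -0.15, 0.001]
ft_force: [0.5, -0.1, -0.3]
grip_width: 0.0639
grip_force: 0.0
```

Request:
{"name": "apply_moves", "arguments": {"rows": "-0.02 0 -0.12 0 0 0;0 0 0 0 0 0"}}

```text
time_s: 7.2
ee_pos: [0.5087, 0.0236, 0.0423]
eef_rot: [-0.0, 0.989, -0.15, -0.0]
ft_force: [-0.2, 1.3, 0.0]
grip_width: 0.064
grip_force: 0.0
```

Request:
{"name": "apply_moves", "arguments": {"rows": "0 0 0 0 0 0;0 0 0 0 0 0;0 0 0 0 0 0;0 0 0 0 0 0;0 0 0 0 0 0;0 0 0 0 0 0", "jaw": 0, "squeeze": 35}}

```text
time_s: 7.95
ee_pos: [0.509, 0.0235, 0.0425]
eef_rot: [-0.0, 0.989, -0.15, 0.0]
ft_force: [-0.3, 0.0, 3.0]
grip_width: 0.0243
grip_force: 34.6
```

Request:
{"name": "apply_moves", "arguments": {"rows": "0 0 0.2 0 0 0;0 0 0.5 0 0 0;0 0 0.8 0 0 0;0 0 0.8 0 0 0;0 0 0.8 0 0 0;0 0 0.3 0 0 0;0 0 0 0 0 0;0 0 0 0 0 0"}}

```text
time_s: 8.95
ee_pos: [0.5077, 0.0237, 0.2102]
eef_rot: [-0.0, 0.989, -0.15, -0.002]
ft_force: [-0.5, 0.4, -0.8]
grip_width: 0.0237
grip_force: 34.8
```

```bash
python3 - <<'E'
from h import *
np.set_printoptions(precision=4,suppress=True)
s=manip.state();print(s["time_s"],s["ee_pos"],s["ft_force"],s["grip_width"])
out=[]
for n in("side","top"):
    p=cams.get_image(n)
    for o in("vial_white","vial_blue_a"):
        for r in cams.search_frame(p,o)[:3]: X=w(p,r["point"]);print(n,o,round(r["confidence"],2),X,proj(p,X)[0])
    u,v=proj(p,s["ee_pos"])[0].astype(int);print(u,v)
    u=min(max(u,60),580);v=min(max(v,60),420)
    out.append(cv2.resize(p["frame"][v-60:v+60,u-60:u+60],(400,400),interpolation=cv2.INTER_CUBIC))
cv2.imwrite("pics/lift.png",np.hstack(out))
E
```

```text
8.95 [0.5077 0.0237 0.2102] [-0.5071  0.3894 -0.8265] 0.023711676495452298
side vial_blue_a 0.87 [0.458  0.0475 0.0493] [281.4632 314.4283]
side vial_blue_a 0.6 [0.5505 0.0167 0.044 ] [237.5119 295.9238]
251 204
top vial_blue_a 0.63 [0.4597 0.035  0.0719] [228.2125 255.4434]
top vial_blue_a 0.53 [0.5593 0.0087 0.0634] [243.4658 205.1778]
218 217
```

View pics/lift.png

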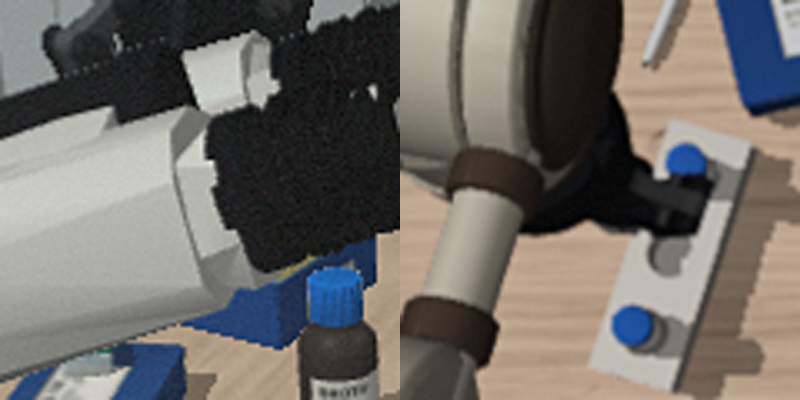

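Request:
{"name": "apply_moves", "arguments": {"rows": "-0.1 -0.4 0 0 0 0;-0.25 -0.95 0 0 0 0;-0.25 -0.95 0 0 0 0;-0.25 -0.95 0 0 0 0;-0.25 -0.95 0 0 0 0;-0.25 -0.95 0 0 0 0;-0.25 -0.95 0 0 0 0;-0.2 -0.7 0 0 0 0;-0.1 -0.38 0 0 0 0;0 0 0 0 0 0;0 0 0 0 0 0"}}

```text
time_s: 10.62
ee_pos: [0.4142, -0.3342, 0.2121]
eef_rot: [-0.0, 0.989, -0.149, -0.0]
ft_force: [-0.4, -0.3, -0.3]
grip_width: 0.0237
grip_force: 34.8
```

Request:
{"name": "apply_moves", "arguments": {"rows": "0 0 -0.4 0 0 0;0 0 -0.6 0 0 0;0 0 -0.4 0 0 0;0 0 0 0 0 0;0 0 0 0 0 0"}}

```text
time_s: 11.25
ee_pos: [0.4146, -0.3353, 0.1434]
eef_rot: [0.0, 0.989, -0.149, 0.001]
ft_force: [-1.2, -0.7, -0.4]
grip_width: 0.0238
grip_force: 34.8
```

```bash
python3 - <<'E'
from h import *
np.set_printoptions(precision=4,suppress=True)
s=manip.state();print(s["time_s"],s["ee_pos"],s["eef_rot"],s["ft_force"],s["grip_width"])
out=[]
for n in("side","top"):
    p=cams.get_image(n)
    for o in("vial_white","window","bottle_a"):
        for r in cams.search_frame(p,o)[:3]: X=w(p,r["point"]);print(n,o,round(r["confidence"],2),X,proj(p,X)[0])
    e=np.array(s["ee_pos"]);b=e-[0,0,.0365];uv=proj(p,[e,b,b+[0,0,.062]]);print(uv)
    u,v=uv[1].astype(int);u0,v0=u-40,v-40;print("crop origin",u0,v0)
    out.append(cv2.resize(p["frame"][v0:v0+80,u0:u0+80],(400,400),interpolation=cv2.INTER_CUBIC))
cv2.imwrite("pics/over.png",np.hstack(out))
E
```

```text
11.25 [ 0.4146 -0.3353  0.1434] [ 0.0005  0.9888 -0.1493  0.0006] [-1.2128 -0.7316 -0.38  ] 0.023819779821628095
side vial_white 0.7 [ 0.4096 -0.3223  0.1239] [376.9959 191.3408]
side window 0.65 [ 0.4357 -0.3077  0.0444] [361.7606 227.7424]
side bottle_a 0.85 [ 0.3884 -0.1201  0.0586] [358.3123 265.4788]
side bottle_a 0.66 [ 0.5136 -0.1166  0.058 ] [291.3581 255.7666]
side bottle_a 0.62 [ 0.4518 -0.1151  0.0633] [323.0567 258.7674]
[[376.5576 180.1158]
 [375.8909 196.7746]
 [377.0332 168.165 ]]
crop origin 335 156
top vial_white 0.59 [ 0.4771 -0.3246  0.0489] [413.0194 246.6954]
top window 0.67 [ 0.4787 -0.3204  0.043 ] [410.258  246.3032]
top window 0.38 [ 0.4838 -0.3288  0.0718] [417.6119 241.788 ]
top bottle_a 0.95 [ 0.4556 -0.1275  0.0809] [313.2829 256.546 ]
top bottle_a 0.87 [ 0.5139 -0.136   0.0817] [317.5556 226.1374]
top bottle_a 0.82 [ 0.3885 -0.1343  0.0771] [317.0901 292.1373]
[[431.711  275.5704]
 [426.6576 276.7012]
 [435.532  274.7156]]
crop origin 386 236
```

View pics/over.png

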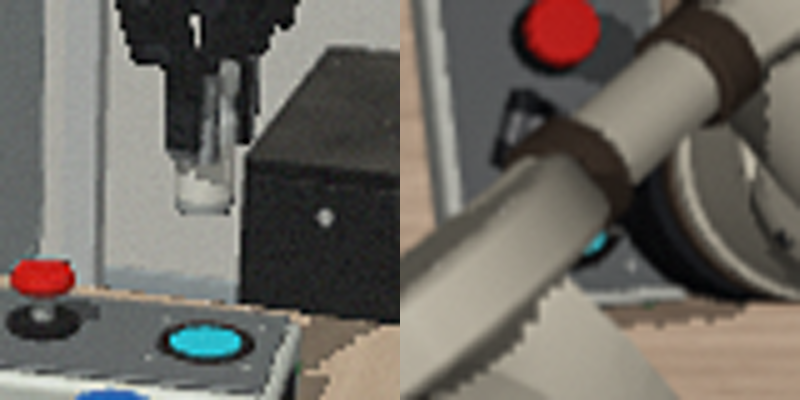

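Request:
{"name": "apply_moves", "arguments": {"rows": "-0.03 0 -0.3 0 0 0;0 0 -0.35 0 0 0;0 0 -0.25 0 0 0;0 0 -0.08 0 0 0;0 0 0 0 0 0;0 0 0 0 0 0;0 0 0 0 0 0"}}

```text
time_s: 12.52
ee_pos: [0.4126, -0.3359, 0.0939]
eef_rot: [0.0, 0.989, -0.15, 0.0]
ft_force: [-0.3, 0.2, 0.1]
grip_width: 0.0237
grip_force: 34.8
```

```bash
python3 - <<'E'
from h import *
np.set_printoptions(precision=4,suppress=True)
for i in range(3):
    p=cams.get_image("side");s=manip.state();print(s["time_s"],s["ee_pos"],s["joint_vel"].__class__,s["ft_force"],s["grip_width"])
for r in cams.search_frame(p,"vial_white")[:2]: X=w(p,r["point"]);print(round(r["confidence"],2),X,proj(p,X)[0])
e=np.array(s["ee_pos"]);b=e-[0,0,.0365]
im=cv2.resize(p["frame"][170:240,335:415],(800,700),interpolation=cv2.INTER_CUBIC)[:600]
th=np.linspace(0,2*np.pi,60);c=np.c_[np.cos(th),np.sin(th),0*th]
for q,col in((b+.0125*c,(0,0,255)),(np.array([.4128,-.3353,.046])+.0155*c,(0,255,0)),(np.array([.4128,-.3353,.045])+.021*c,(255,0,255))):
    cv2.polylines(im,[np.int32((proj(p,q)-[335,170]+.5)*10)],True,col,1)
cv2.imwrite("pics/fin.png",im)
E
```

```text
12.575 [ 0.4126 -0.3357  0.0938] <class 'numpy.ndarray'> [-0.4834  0.4205 -0.7371] 0.0239903414970745
12.625 [ 0.4125 -0.3357  0.0937] <class 'numpy.ndarray'> [ 0.1271  0.0454 -0.6207] 0.02398302507918244
12.675 [ 0.4125 -0.3357  0.0936] <class 'numpy.ndarray'> [-0.6308  0.1158 -0.0366] 0.024143069784534954
0.62 [ 0.4087 -0.3222  0.0753] [376.4762 213.3194]
```

View pics/fin.png

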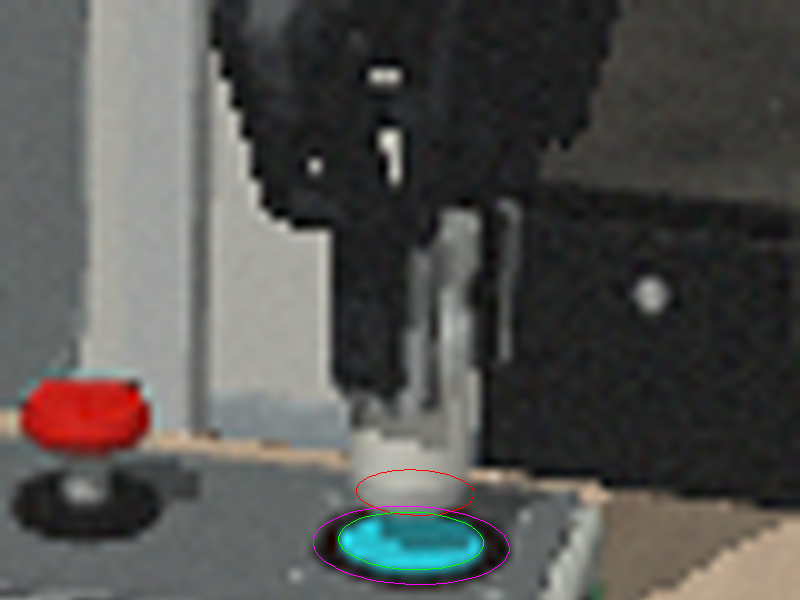

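Request:
{"name": "apply_moves", "arguments": {"rows": "0 0.02 -0.02 0 0 0;0 0 0 0 0 0;0 0 0 0 0 0;0 0 0 0 0 0;0 0 0 0 0 0;0 0 0 0 0 0"}}

```text
time_s: 13.48
ee_pos: [0.4123, -0.3345, 0.0923]
eef_rot: [0.0, 0.989, -0.15, 0.0]
ft_force: [-1.1, 0.2, 0.4]
grip_width: 0.0238
grip_force: 34.8
```

```bash
python3 -c "
from h import *
print(manip.state()['ee_pos'],ticket.job_done())"
```

```text
the job is handed in; nothing more can be done
[ 0.41232356 -0.33448257  0.09231501] None
```

I pressed the reader's plunger to its stop and it sprang back. The white-capped vial is now held upright, centred over the lit window to about 2 mm, with its base about 1 cm above the glass. The bottles and blue-capped vials are still standing where they were, and the job was handed in at about 13.5 s.

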